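Unlock the bay of the orange-capped tube

TASK

One of the two bays of the tube station holds the tube with the orange cap: open that bay by lifting its locking bar straight up out of both U brackets, keeping it level so that both ends come clear together. Then lay the bar gently, handle up, wholly on the black rubber mat and let go. Leave the other bay locked and the tubes, the beaker and the bottle standing as they are.

Things in the scene. Friction and masses are not known exactly. Their poses are not given: they have to be found in the camera images.
- station: Fixed grey and white tube station, two bays side by side. Origin under it on the bench, below the line of the two locking bars; x to the bays behind the bars, y left, z up. Base plate 12 mm thick, x -40 to 85, y +-240 mm. Left bay centre y = +115, right bay y = -115 mm. Rear panel x = 80 mm and divider y = 0 (x 17 to 77 mm), both 6 mm thick, 72 mm high.
- slot_left (a point): Left bay, on the slot floor line midway between its two fixed, open-topped steel U brackets (station x = 0, y = 115, z = 51 mm). The brackets stand 80 mm to either side along y and are 10 mm wide in y; slot 26 mm wide in x, 24 mm deep, cheeks 6 mm thick, tops at z = 75 mm.
- slot_right (a point): The same point of the right bay (station x = 0, y = -115, z = 51 mm), with the same brackets.
- lamp (a point): Middle of the lower front edge of the fixed aluminium lamp bar over the whole station (station x = -8, y = 0, z = 170 mm). The lamp bar runs along y, x = -8 to 14 mm, z = 170 to 225 mm, on two posts at y = +-232 mm. It leaves no room for a gripper straight above the bar handles: come in tilted like the handles, about 25 degrees, from the front (-x) side.
- bar_left: Locking bar that closes the left bay at the start: loose square aluminium bar, 18 x 200 x 18 mm (x, y, z), 0.16 to 0.26 kg, in its slots with 4 mm play fore and aft. Two black collars, 32 x 7 x 26 mm, flush with the underside, 67.5 mm from the middle (4 mm inside the brackets): it stands steadily. Origin: middle of the underside; y along the bar to the left, z up.
- bar_right: Locking bar that closes the right bay at the start, the same as bar_left in every respect.
- bar_left_grip (a point): Grip point inside the red handle at the middle of bar_left; bar frame x = -21, y = 0, z = 52 mm. The handle is a flat tab 28 mm wide in y (pinch its sides), 12 mm thick, that rises 60 mm from the bar top (root x = -4, z = 18 mm) and leans 27 degrees from vertical to -x, towards the robot; this point lies 38 mm from the root, 22 mm from its end.
- bar_left_end_l (a point): Middle of the left (+y) end face of bar_left: 100 mm from the bar's middle and 9 mm above its underside.
- bar_left_end_r (a point): Middle of the right (-y) end face of bar_left: 100 mm from the bar's middle and 9 mm above its underside.
- bar_right_grip (a point): Grip point inside the red handle at the middle of bar_right; bar frame x = -21, y = 0, z = 52 mm. The handle is a flat tab 28 mm wide in y (pinch its sides), 12 mm thick, that rises 60 mm from the bar top (root x = -4, z = 18 mm) and leans 27 degrees from vertical to -x, towards the robot; this point lies 38 mm from the root, 22 mm from its end.
- bar_right_end_l (a point): Middle of the left (+y) end face of bar_right: 100 mm from the bar's middle and 9 mm above its underside.
- bar_right_end_r (a point): Middle of the right (-y) end face of bar_right: 100 mm from the bar's middle and 9 mm above its underside.
- tube_orange: 50 ml tube with an orange screw cap, 35 mm diameter, 116 mm tall, standing loose in one of the bays behind its bar (left or right: look). Origin at the middle of its foot.
- tube_blue: 50 ml tube with a blue screw cap, 35 mm diameter, 84 mm tall, standing loose in the other bay. Origin at the middle of its foot.
- mat: Fixed black rubber mat with a thin yellow border line, 120 x 270 x 4 mm (x, y, z), lying on the bench in front of the station. Origin at the middle of its underside (top 4 mm above), y along its long side.
- beaker: Loose empty glass beaker, 54 mm diameter, 70 mm tall, left of the work; origin under its middle. A bystander.
- bottle: Loose white square bottle without cap, 58 x 58 x 116 mm, right of the work; origin under its middle. A bystander.
Mind the look-alikes: they are no part of the job. Of the things that look like the tube_orange, the smallest one is meant.

How it is judged:
By the outcome, as a careful person would: the job done as asked, in the order asked, and still so for the second after the job is handed in, with the robot touching nothing.
It also fails if it takes over 38 s, if anything falls off the work surface, if the arm or the gripper's body presses on something with over 40 N, if the wrist force passes 120 N, or if a joint passes its speed limit or range.

ROBOT

A 7-joint arm with a two-finger parallel gripper is mounted at the origin on a cart in front of the work surface, level with it; the furniture and walls round the work are solid. World frame = base frame: x ahead of the robot, y to its left, z up, the work surface at z = 0. Lengths are in m, angles in rad, forces in N, time in s.
With the tool pointing down it reaches from about 0.425 to 0.925 m from the base axis. Payload 6.8 kg.
Tool frame: the origin (TCP) lies on the centre line of the jaws, within the pads' length; the fingertips stand 25 mm ahead of it and the grasp point (between the pads) lies 6 mm ahead of it; z points along the fingers, y is the line along which they close (so a half turn about z gives the same grasp; the last joint's range is limited). The gripper opens to 85 mm and grips with 20 to 120 N. Pads are 22 mm wide; open, the fingers measure 114 mm over their backs; the gripper's body (76 mm by 85 mm) begins 54 mm behind the grasp point. The pads swing forward as they close: fully open they stand 13 mm farther back than shut.
Start: joints at [-1.355, 0.477, 0.022, 1.555, -0.011, 1.109, -0.083], TCP at [0.215, 0.64, 0.233] pointing down, gripper open.
Joint ranges: [-2.96, 2.96], [-0.34, 2.1], [-1.41, 1.46], [0.24, 2.44], [-1.37, 4.51], [0.17, 1.92], [-2.96, 2.96]. Speed limits (rad/s): [2.39, 2.39, 3.14, 3.14, 3.14, 3.14, 3.14].

INTERFACE

Orientations are given as a rotation vector (axis times angle).
In Python, from bench import status, imaging, workorder gives the robot as it stands.
- The arm moves only by the tool send_rows, never from a script. Its argument "steps" is a list of rows, each an object of numbers: "dx", "dy", "dz": the shift along the tool's x, y, z in cm; "yaw": the turn about the tool's z in degrees; "gripper": the opening, from 0 (shut) to 1 (fully open). A call has 1 to 5 rows; each row is the pose to reach, as a shift and turn from the pose commanded when the call began, along the tool's axes at that moment; what a row does not reach only later rows make up. A row lasts 1/8 s, in which the tool goes at most 62.5 mm and 10.7 degrees, less where a joint would pass 70% of its speed; a pose out of reach is approached as far as the arm can. A call with a gripper value outside its range is refused whole. The fingers move at their own pace and stop on an object; "force" is the grip in N (left out, the last holds). Time passes only in rows, so rows that repeat a pose let the fingers close. It gives the time, the measured TCP pose, the force, the opening and the grip force at its end, in the units of the state.
- status.get_obs(): the state, without advancing time (a new reading comes with each control period).
- imaging.grab_frame(name): name is "scene" or "top" or "wrist"; returns a dict with "color" (480x640x3 uint8, red, green, blue), "depth" (480x640 float32, m along the optical axis (not along the pixel's ray), 0 where there is no reading), "K" (3x3 intrinsics, pixels), "R" (3x3) and "t" (3): a world point X has camera coordinates R X + t. Camera axes: x right, y down, z forward; pixel columns grow to the right and rows downward; lengths in m; the calibration is good to about 2 mm. The wrist camera is an equidistant fisheye: a pixel r from the principal point sees the ray r / f radians off the axis. A picture is of the moment at which its call begins.
- workorder.hand_in(): hands the job in; it is judged then, once.
The state is a dict: "clock": time; "joints": joint angles; "qvel": joint speeds; "tau": joint torques, N m; "tcp_pos": TCP position; "orientation": TCP orientation; "contact_force": force on the tool from outside, world axes, zero at the start; "moment": the same for the moment, N m; "grip_width": finger opening in m; "gripper_force": force on a finger pad.
Only numpy, scipy, OpenCV 4.12 (cv2) and the standard library are available. Lean on these libraries where they do the work, as an engineer would, in place of code of your own. Each camera call takes 0.05 s, during which the arm holds its last target. There are 200 camera calls.

## Working session

There is one attempt and no reset: what is moved stays moved. The work goes in short steps, Python scripts to look and compute and a tool call to move; the robot and the scene stay as the last step left them, time stands still between calls to the robot, and variables do not carry over. Pictures are saved under pics/ and viewed, at most 10 in all, crops included, and the job is handed in when it is done.

Besides the shell and the picture viewer there is one more tool, called after ">>>" by a JSON object that holds its "op" and its "data", one argument or row to a line. send_rows: Moves the arm, as the interface text tells. Its arguments: {"type":"object","properties":{"steps":{"type":"array"},"force":{"type":"number"}},"required":["steps"]}

```bash
mkdir -p pics; cat > h.py <<'E'
import numpy as np, cv2
from bench import status, imaging, workorder
from scipy.spatial.transform import Rotation as Ro
def pts(f):
    d=f["depth"];K=f["K"];v,u=np.mgrid[:480,:640]
    c=np.stack([(u-K[0,2])/K[0,0]*d,(v-K[1,2])/K[1,1]*d,d],-1)
    return (c-f["t"])@f["R"]
def save(f,n): cv2.imwrite("pics/"+n,cv2.cvtColor(f["color"],cv2.COLOR_RGB2BGR))
E
python3 - <<'E'
from h import *
o=status.get_obs();print({k:np.round(v,3) for k,v in o.items()})
for n in("scene","top"):
    f=imaging.grab_frame(n);np.savez(n+".npz",**f);save(f,n+".png")
    print(n,f["K"],-f["R"].T@f["t"],f["R"])
E
```

```text
{'clock': np.float64(0.0), 'joints': array([-1.355,  0.478,  0.022,  1.556, -0.012,  1.109, -0.083]), 'qvel': array([-0.001,  0.001, -0.   ,  0.   , -0.001,  0.001, -0.001]), 'tau': array([ 0.0000e+00, -5.9645e+01,  1.6080e+00, -2.8120e+01,  1.2000e-02,
        9.0000e-03, -0.0000e+00]), 'tcp_pos': array([0.215, 0.639, 0.232]), 'orientation': array([-5.06e-01, -3.10e+00,  3.00e-03]), 'contact_force': array([-1.08 , -0.305,  0.198]), 'moment': array([0.042, 0.008, 0.015]), 'gripper_force': np.float64(0.0), 'grip_width': np.float64(0.085)}
scene [[470.87026143   0.         321.21175565]
 [  0.         470.87026143 246.58388579]
 [  0.           0.           1.        ]] [ 0.92515071 -0.51003042  1.01076066] [[ 8.74570534e-01  4.84898290e-01  1.71777169e-04]
 [ 4.06108350e-01 -7.32270040e-01 -5.46677781e-01]
 [-2.64957334e-01  4.78178039e-01 -8.37343044e-01]]
top [[434.87329236   0.         316.03333208]
 [  0.         434.87329236 242.82236016]
 [  0.           0.           1.        ]] [ 0.11051405 -0.14880079  0.94069407] [[ 0.18851521 -0.98199595 -0.0120821 ]
 [-0.82361262 -0.15138528 -0.54657548]
 [ 0.53490585  0.11298876 -0.83732268]]
```

View pics/scene.png

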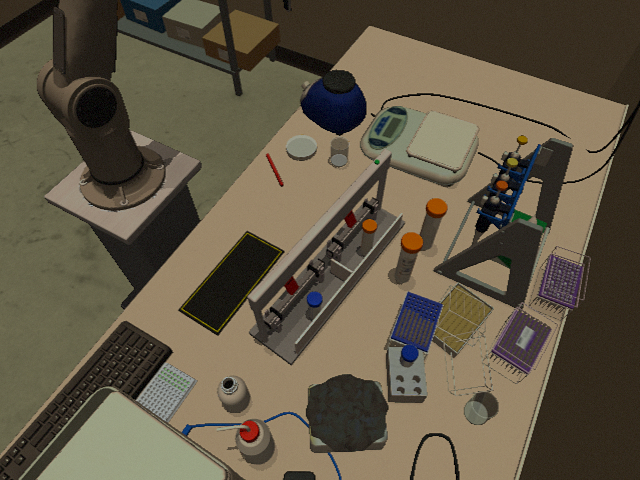

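View pics/top.png

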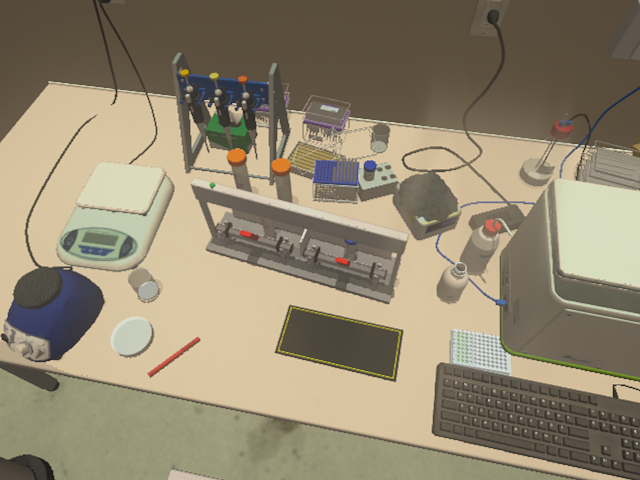

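The scene view shows the small orange-capped tube at (370,227) in the upper bay, which is the left (+y) one. Blue is at (315,299) in the right bay. The red handles are at about (350,218) and (291,285), and the mat is at (232,281). In the top view the handles are at (248,235) and (343,261), and the mat is at (340,342).

```bash
python3 - <<'E'
from h import *
for n in("scene","top"):
    f=dict(np.load(n+".npz"));P=pts(f);h=cv2.cvtColor(f["color"],cv2.COLOR_RGB2HSV)
    H,S,V=[h[...,i].astype(int) for i in range(3)]
    red=((H<6)|(H>174))&(S>150)&(V>90)
    k,l,st,c=cv2.connectedComponentsWithStats(red.astype(np.uint8))
    for i in range(1,k):
        if st[i,4]>15:
            q=P[l==i];q=q[np.isfinite(q).all(1)]
            print(n,"red",c[i].round(1),st[i,2:],np.median(q,0).round(4),q.min(0).round(3),q.max(0).round(3))
    yel=(abs(H-29)<6)&(S>120)&(V>70)
    k,l,st,c=cv2.connectedComponentsWithStats(cv2.dilate(yel.astype(np.uint8),np.ones((3,3))))
    for i in range(1,k):
        if st[i,2]>60:
            m=(l==i)
            # cast to z=.004
            v,u=np.where(m&yel);K=f["K"]
            d=np.stack([(u-K[0,2])/K[0,0],(v-K[1,2])/K[1,1],np.ones(len(u))],1)@f["R"];C=-f["R"].T@f["t"]
            w=C+d*((.004-C[2])/d[:,2])[:,None]
            r=cv2.minAreaRect((w[:,:2]*1000).astype(np.float32));print(n,"mat",c[i].round(),r,cv2.boxPoints(r).round(1).tolist(),np.median(P[m],0).round(3))
    im=cv2.cvtColor(f["color"],cv2.COLOR_RGB2BGR)
    x,y=(245,150) if n=="scene" else (190,170)
    cv2.imwrite("pics/c_%s.png"%n,cv2.resize(im[y:y+ (210 if n=="scene" else 140),x:x+(170 if n=="scene" else 230)],None,fx=(2.8 if n=="scene" else 3.4),fy=(2.8 if n=="scene" else 3.4),interpolation=cv2.INTER_CUBIC))
E
```

```text
scene red [274.1 168.7] [17 31 84] [0.3627 0.2272 0.0092] [ 0.312 -0.51   0.004] [0.925 0.268 1.011]
scene red [249.6 430.5] [ 19  20 233] [ 0.7316 -0.4131  0.1587] [ 0.714 -0.43   0.134] [ 0.745 -0.399  0.179]
scene mat [231. 282.] ((463.25079345703125, -121.7923583984375), (259.2016906738281, 111.33692932128906), 87.0118637084961) [[400.8999938964844, -248.3000030517578], [512.0999755859375, -254.10000610351562], [525.5999755859375, 4.699999809265137], [414.3999938964844, 10.5]] [ 0.467 -0.135  0.004]
top red [569.6 128.2] [ 4  5 16] [ 1.036  -0.5997  0.1881] [ 1.027 -0.604  0.185] [ 1.045 -0.595  0.191]
top red [245.2 233.3] [12  7 53] [0.63   0.1267 0.1214] [0.626 0.113 0.068] [0.668 0.158 0.125]
top red [341.6 260.4] [12  8 63] [ 0.599  -0.1023  0.1213] [ 0.594 -0.114  0.109] [ 0.606 -0.089  0.125]
top red [172.9 356.7] [ 51  38 188] [0.3552 0.2296 0.0088] [ 0.111 -0.149  0.004] [0.407 0.269 0.941]
top mat [340. 342.] ((461.2855529785156, -123.11872863769531), (260.2507019042969, 112.36865997314453), 86.93624877929688) [[398.20001220703125, -250.10000610351562], [510.3999938964844, -256.1000061035156], [524.2999877929688, 3.799999952316284], [412.1000061035156, 9.800000190734863]] [ 0.455 -0.126  0.004]
```

View pics/c_scene.png

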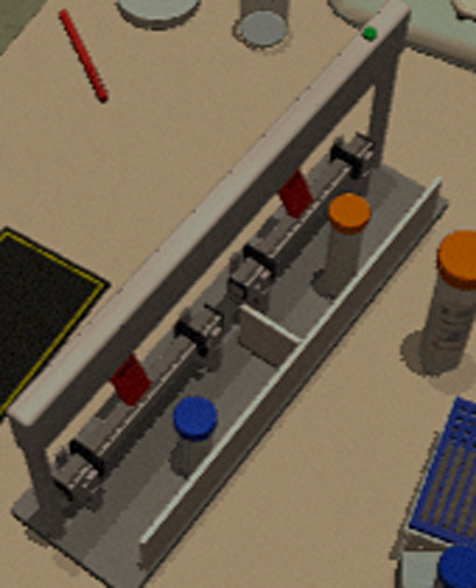

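View pics/c_top.png

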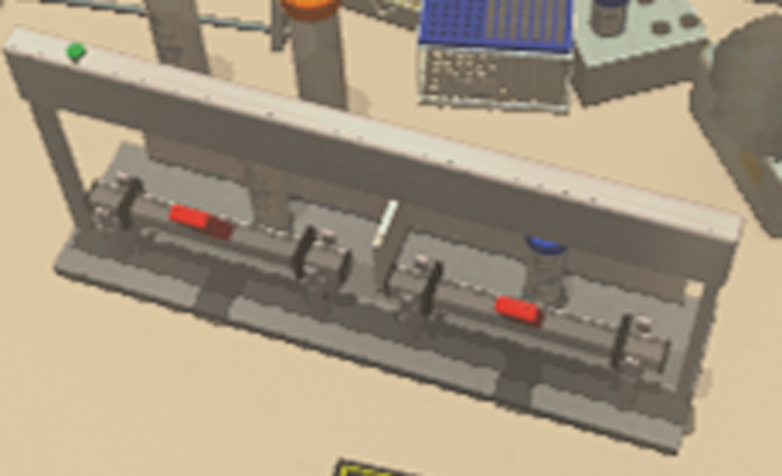

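>>> {"op": "send_rows", "data": {
  "steps": [
    {"dx": 0, "dy": 0, "dz": -1, "yaw": 0, "gripper": 1}
  ]
}}

```text
clock: 0.22
tcp_pos: [0.2145, 0.6391, 0.2419]
orientation: [-0.506, -3.1, 0.004]
contact_force: [0.3, 0.6, 0.6]
grip_width: 0.0855
gripper_force: 0.0
```

```bash
python3 - <<'E'
from h import *
f=dict(np.load("top.npz"));h=cv2.cvtColor(f["color"],cv2.COLOR_RGB2HSV).astype(int);K=f["K"];C=-f["R"].T@f["t"]
def cast(u,v,z):
    d=np.array([(u-K[0,2])/K[0,0],(v-K[1,2])/K[1,1],1])@f["R"];return C+d*(z-C[2])/d[2]
m=((h[...,0]<6)|(h[...,0]>174))&(h[...,1]>130)&(h[...,2]>130)
E=[]
for a in((235,225,262,245),(330,250,356,272)):
    s=m[a[1]:a[3],a[0]:a[2]];v,u=np.where(s);print(len(u),u.min()+a[0],u.max()+a[0],h[a[1]:a[3],a[0]:a[2],2][s].min())
    E.append(cast(u.mean()+a[0],v.mean()+a[1],.1225));print(E[-1].round(4))
d=E[0]-E[1];print(np.linalg.norm(d),np.degrees(np.arctan2(-d[0],d[1])))
E
```

```text
58 240 251 132
[0.6299 0.1257 0.1225]
63 336 347 132
[ 0.5984 -0.1021  0.1225]
0.2298780778199561 -7.861094718061941
```

>>> {"op": "send_rows", "data": {
  "steps": [
    {"dx": 0, "dy": 0, "dz": 0, "yaw": 0, "pitch": 5, "gripper": 1}
  ]
}}

```text
validation failed for argument at $.st...
```

Tilt can't be commanded directly. I'll lift clear and swing to the station's azimuth, then test how the arm behaves at the edge of its reach.

>>> {"op": "send_rows", "data": {
  "steps": [
    {"dz": -6, "gripper": 1},
    {"dz": -12, "gripper": 1},
    {"dz": -16, "dx": -4, "dy": -4, "gripper": 1},
    {"dz": -20, "dx": -8, "dy": -8, "gripper": 1, "yaw": -5},
    {"dz": -22, "dx": -12, "dy": -12, "gripper": 1, "yaw": -10.7}
  ]
}}

```text
validation failed for argument at $.st...
```

```bash
python3 -c "
from h import *
o=status.get_obs();print(o['clock'],o['joints'].round(3),o['tcp_pos'].round(4),Ro.from_rotvec(o['orientation']).as_matrix().round(3))"
```

```text
0.225 [-1.356  0.47   0.023  1.546 -0.012  1.129 -0.083] [0.2145 0.6391 0.2419] [[-0.948  0.318 -0.001]
 [ 0.318  0.948 -0.003]
 [-0.    -0.003 -1.   ]]
```

>>> {"op": "send_rows", "data": {
  "steps": [
    {"dx": 0, "dy": 0, "dz": -6, "yaw": 0, "gripper": 1},
    {"dx": 0, "dy": 0, "dz": -12, "yaw": 0, "gripper": 1},
    {"dx": -4, "dy": -4, "dz": -16, "yaw": 0, "gripper": 1},
    {"dx": -8, "dy": -8, "dz": -20, "yaw": -5, "gripper": 1},
    {"dx": -12, "dy": -12, "dz": -22, "yaw": -10.7, "gripper": 1}
  ]
}}

```text
clock: 0.85
tcp_pos: [0.2865, 0.4957, 0.4615]
orientation: [0.209, 3.134, 0.004]
contact_force: [0.9, -0.5, 0.1]
grip_width: 0.0856
gripper_force: 0.0
```

```bash
python3 -c "
from h import *
o=status.get_obs();print(o['clock'],o['joints'].round(3),o['tcp_pos'].round(4),Ro.from_rotvec(o['orientation']).as_matrix().round(3))"
```

```text
0.85 [-1.202  0.178  0.056  1.465 -0.01   1.496  0.291] [0.2865 0.4957 0.4615] [[-0.991  0.133  0.001]
 [ 0.133  0.991  0.003]
 [-0.001  0.003 -1.   ]]
```

>>> {"op": "send_rows", "data": {
  "steps": [
    {"dx": -3.5, "dy": -5, "dz": 0, "yaw": 0, "gripper": 1},
    {"dx": -7, "dy": -10, "dz": 0, "yaw": 0, "gripper": 1},
    {"dx": -10.5, "dy": -15, "dz": 0, "yaw": 0, "gripper": 1},
    {"dx": -14, "dy": -20, "dz": 0, "yaw": 0, "gripper": 1},
    {"dx": -17.5, "dy": -25, "dz": 0, "yaw": 0, "gripper": 1}
  ]
}}

```text
clock: 1.48
tcp_pos: [0.4257, 0.2231, 0.4597]
orientation: [0.215, 3.133, 0.002]
contact_force: [1.0, 0.6, 0.4]
grip_width: 0.0853
gripper_force: 0.0
```

>>> {"op": "send_rows", "data": {
  "steps": [
    {"dx": -3.5, "dy": -5, "dz": 0, "yaw": 0, "gripper": 1},
    {"dx": -7, "dy": -10, "dz": 0, "yaw": 0, "gripper": 1},
    {"dx": -10.5, "dy": -15, "dz": 0, "yaw": 0, "gripper": 1},
    {"dx": -14, "dy": -20, "dz": 0, "yaw": 0, "gripper": 1},
    {"dx": -18, "dy": -25, "dz": 0, "yaw": 0, "gripper": 1}
  ]
}}

```text
clock: 2.1
tcp_pos: [0.569, -0.0475, 0.46]
orientation: [0.214, 3.133, 0.002]
contact_force: [0.8, 0.6, 0.3]
grip_width: 0.0851
gripper_force: 0.0
```

```bash
cat > s.py <<'E'
from h import *
o=status.get_obs();print(o['clock'],o['joints'].round(3),o['tcp_pos'].round(4));print(Ro.from_rotvec(o['orientation']).as_matrix().round(3))
E
python3 s.py
```

```text
2.1 [-0.522  0.185  0.605  1.498 -0.106  1.49   1.518] [ 0.569  -0.0475  0.46  ]
[[-0.991  0.136  0.002]
 [ 0.136  0.991  0.001]
 [-0.001  0.001 -1.   ]]
```

>>> {"op": "send_rows", "data": {
  "steps": [
    {"dx": -4, "dy": 0, "dz": -4, "yaw": 0, "gripper": 1},
    {"dx": -8, "dy": -1, "dz": -8, "yaw": 0, "gripper": 1},
    {"dx": -12, "dy": -1, "dz": -12, "yaw": 0, "gripper": 1},
    {"dx": -16, "dy": -2, "dz": -16, "yaw": 0, "gripper": 1},
    {"dx": -20, "dy": -2, "dz": -20, "yaw": 0, "gripper": 1}
  ]
}}

```text
clock: 2.72
tcp_pos: [0.7284, -0.0713, 0.6441]
orientation: [0.19, 3.017, 0.059]
contact_force: [1.7, -2.9, -2.2]
grip_width: 0.0855
gripper_force: 0.0
```

```bash
python3 s.py
```

```text
2.725 [-0.192  0.545  0.59   0.628 -0.382  1.912  1.604] [ 0.7284 -0.0713  0.6441]
[[-0.985  0.123  0.12 ]
 [ 0.128  0.991  0.031]
 [-0.115  0.046 -0.992]]
```

>>> {"op": "send_rows", "data": {
  "steps": [
    {"dx": 4, "dy": 0, "dz": 4, "yaw": 0, "gripper": 1},
    {"dx": 8, "dy": 0, "dz": 8, "yaw": 0, "gripper": 1},
    {"dx": 8, "dy": 0, "dz": 8, "yaw": 0, "gripper": 1}
  ]
}}

```text
clock: 3.1
tcp_pos: [0.6473, -0.071, 0.5542]
orientation: [0.237, 3.021, 0.023]
contact_force: [-0.2, 1.2, 0.6]
grip_width: 0.0855
gripper_force: 0.0
```

```bash
python3 s.py
```

```text
3.1 [-0.449  0.3    0.68   1.19  -0.215  1.604  1.594] [ 0.6473 -0.071   0.5542]
[[-0.982  0.155  0.112]
 [ 0.156  0.988  0.007]
 [-0.109  0.024 -0.994]]
```

>>> {"op": "send_rows", "data": {
  "steps": [
    {"dx": -4, "dy": -1, "dz": -4, "yaw": 0, "gripper": 1},
    {"dx": -8, "dy": -2, "dz": -8, "yaw": 0, "gripper": 1},
    {"dx": -12, "dy": -2, "dz": -12, "yaw": 0, "gripper": 1},
    {"dx": -16, "dy": -2, "dz": -16, "yaw": 0, "gripper": 1},
    {"dx": -20, "dy": -2, "dz": -20, "yaw": 0, "gripper": 1}
  ]
}}

```text
clock: 3.72
tcp_pos: [0.7304, -0.1021, 0.7944]
orientation: [0.272, 2.697, 0.089]
contact_force: [-0.6, -3.6, 2.3]
grip_width: 0.0853
gripper_force: 0.0
```

```bash
python3 s.py
```

```text
3.725 [-0.121  0.547  0.916  0.354 -0.748  1.916  1.563] [ 0.7304 -0.1021  0.7944]
[[-0.89   0.177  0.42 ]
 [ 0.204  0.979  0.02 ]
 [-0.408  0.104 -0.907]]
```

>>> {"op": "send_rows", "data": {
  "steps": [
    {"dx": 0, "dy": -5, "dz": 0, "yaw": 0, "gripper": 1},
    {"dx": 0, "dy": -10, "dz": 0, "yaw": 0, "gripper": 1}
  ]
}}

```text
clock: 3.98
tcp_pos: [0.708, -0.2032, 0.7895]
orientation: [0.277, 2.69, 0.074]
contact_force: [1.5, -0.3, -1.1]
grip_width: 0.0853
gripper_force: 0.0
```

```bash
python3 s.py
```

```text
3.975 [ 0.032  0.532  0.865  0.389 -0.747  1.903  1.695] [ 0.708  -0.2032  0.7895]
[[-0.886  0.182  0.425]
 [ 0.205  0.979  0.009]
 [-0.415  0.095 -0.905]]
```

>>> {"op": "send_rows", "data": {
  "steps": [
    {"dx": 3, "dy": -5, "dz": 0, "yaw": 0, "gripper": 1},
    {"dx": 6, "dy": -10, "dz": -1, "yaw": 0, "gripper": 1},
    {"dx": 9, "dy": -15, "dz": -1.5, "yaw": 0, "gripper": 1},
    {"dx": 12, "dy": -20, "dz": -2, "yaw": 0, "gripper": 1},
    {"dx": 14, "dy": -25, "dz": -2, "yaw": 0, "gripper": 1}
  ]
}}

```text
clock: 4.6
tcp_pos: [0.5284, -0.4191, 0.7253]
orientation: [0.278, 2.691, 0.076]
contact_force: [0.5, -0.2, 0.1]
grip_width: 0.0854
gripper_force: 0.0
```

>>> {"op": "send_rows", "data": {
  "steps": [
    {"dx": 3, "dy": -5, "dz": 0, "yaw": 0, "gripper": 1},
    {"dx": 6, "dy": -10, "dz": 0, "yaw": 0, "gripper": 1},
    {"dx": 9, "dy": -15, "dz": -1, "yaw": 0, "gripper": 1},
    {"dx": 11, "dy": -20, "dz": -1, "yaw": 0, "gripper": 1}
  ]
}}

```text
clock: 5.1
tcp_pos: [0.3897, -0.5921, 0.669]
orientation: [0.278, 2.694, 0.074]
contact_force: [0.3, 0.1, 0.5]
grip_width: 0.0855
gripper_force: 0.0
```

```bash
python3 s.py
```

```text
5.1 [ 0.639  0.463  0.897  0.847 -0.828  1.835  2.546] [ 0.3897 -0.5921  0.669 ]
[[-0.888  0.183  0.422]
 [ 0.206  0.979  0.009]
 [-0.411  0.095 -0.907]]
```

>>> {"op": "send_rows", "data": {
  "steps": [
    {"dx": -4, "dy": -3, "dz": -2, "yaw": 0, "gripper": 1},
    {"dx": -8, "dy": -6, "dz": -4, "yaw": 0, "gripper": 1},
    {"dx": -11, "dy": -8, "dz": -6, "yaw": 0, "gripper": 1}
  ]
}}

```text
clock: 5.48
tcp_pos: [0.4509, -0.6263, 0.6805]
orientation: [0.213, 2.755, 0.056]
contact_force: [2.3, 1.0, -0.8]
grip_width: 0.0853
gripper_force: 0.0
```

```bash
python3 s.py
```

```text
5.475 [ 0.984  0.602  0.063  0.417 -0.388  1.905  2.279] [ 0.4509 -0.6263  0.6805]
[[-0.918  0.141  0.371]
 [ 0.156  0.988  0.011]
 [-0.365  0.068 -0.929]]
```

>>> {"op": "send_rows", "data": {
  "steps": [
    {"dx": -3, "dy": -4, "dz": -4, "yaw": 0, "gripper": 1},
    {"dx": -6, "dy": -8, "dz": -8, "yaw": 0, "gripper": 1}
  ]
}}

```text
clock: 5.72
tcp_pos: [0.4723, -0.6393, 0.7075]
orientation: [0.169, 2.68, 0.006]
contact_force: [-0.4, -2.5, -0.2]
grip_width: 0.0853
gripper_force: 0.0
```

```bash
python3 s.py
```

```text
5.725 [ 1.     0.661  0.018  0.263 -0.405  1.915  2.261] [ 0.4723 -0.6393  0.7075]
[[-0.89   0.118  0.44 ]
 [ 0.12   0.993 -0.023]
 [-0.439  0.032 -0.898]]
```

>>> {"op": "send_rows", "data": {
  "steps": [
    {"dx": -2, "dy": -5, "dz": -3, "yaw": 0, "gripper": 1}
  ]
}}

```text
clock: 5.85
tcp_pos: [0.4522, -0.6661, 0.7073]
orientation: [0.209, 2.674, -0.038]
contact_force: [-1.7, -1.4, -0.1]
grip_width: 0.0855
gripper_force: 0.0
```

```bash
python3 s.py
```

```text
5.85 [ 0.987  0.688  0.341  0.242 -0.664  1.916  2.31 ] [ 0.4522 -0.6661  0.7073]
[[-0.885  0.154  0.439]
 [ 0.141  0.988 -0.061]
 [-0.444  0.008 -0.896]]
```

>>> {"op": "send_rows", "data": {
  "steps": [
    {"dx": 1.3, "dy": 4.9, "dz": 2.8, "yaw": -1, "gripper": 1},
    {"dx": 2.6, "dy": 9.8, "dz": 5.6, "yaw": -1, "gripper": 1},
    {"dx": 3.9, "dy": 14.7, "dz": 8.4, "yaw": -1, "gripper": 1},
    {"dx": 5.2, "dy": 19.6, "dz": 11.2, "yaw": -1, "gripper": 1},
    {"dx": 6.5, "dy": 24.5, "dz": 14, "yaw": -1, "gripper": 1}
  ]
}}

```text
clock: 6.48
tcp_pos: [0.4899, -0.4414, 0.5649]
orientation: [0.2, 2.68, -0.05]
contact_force: [1.1, 0.3, 1.0]
grip_width: 0.0852
gripper_force: 0.0
```

>>> {"op": "send_rows", "data": {
  "steps": [
    {"dx": 1.3, "dy": 4.9, "dz": 2.8, "yaw": 0, "gripper": 1},
    {"dx": 2.6, "dy": 9.8, "dz": 5.6, "yaw": 0, "gripper": 1},
    {"dx": 3.9, "dy": 14.7, "dz": 8.4, "yaw": 0, "gripper": 1},
    {"dx": 5.2, "dy": 19.6, "dz": 11.2, "yaw": 0, "gripper": 1},
    {"dx": 6.5, "dy": 24.5, "dz": 14, "yaw": 0, "gripper": 1}
  ]
}}

```text
clock: 7.1
tcp_pos: [0.5304, -0.1997, 0.4111]
orientation: [0.202, 2.678, -0.047]
contact_force: [0.7, 0.5, -0.5]
grip_width: 0.0851
gripper_force: 0.0
```

```bash
python3 s.py; cat > go.py <<'E'
from h import *
import sys
T=np.array([float(a) for a in sys.argv[1:4]]);o=status.get_obs();R=Ro.from_rotvec(o['orientation']).as_matrix()
print("tool shift cm",(R.T@(T-o['tcp_pos'])*100).round(2))
s=np.array([.1368,.9906,0]);print("yaw deg",np.degrees(np.arctan2(-s@R[:,0],s@R[:,1])).round(2)*-1, "roll err",np.degrees(s@R[:,2]).round(2),"tilt",np.degrees(np.arccos(-R[2,2])).round(1))
E
python3 go.py .589 .131 .202
```

```text
7.1 [ 0.186 -0.067  0.093  1.904 -0.067  0.852  1.732] [ 0.5304 -0.1997  0.4111]
[[-0.887  0.15   0.436]
 [ 0.135  0.989 -0.066]
 [-0.441  0.    -0.897]]
tool shift cm [ 8.49 33.57 19.14]
yaw deg 0.7 roll err -0.32 tilt 26.2
```

>>> {"op": "send_rows", "data": {
  "steps": [
    {"dx": 1.2, "dy": 5, "dz": 2.7, "yaw": -0.7, "gripper": 1},
    {"dx": 2.4, "dy": 10, "dz": 5.4, "yaw": -0.7, "gripper": 1},
    {"dx": 3.6, "dy": 15, "dz": 8.1, "yaw": -0.7, "gripper": 1},
    {"dx": 4.9, "dy": 20, "dz": 10.9, "yaw": -0.7, "gripper": 1},
    {"dx": 6.1, "dy": 24.8, "dz": 13.7, "yaw": -0.7, "gripper": 1}
  ]
}}

```text
clock: 7.72
tcp_pos: [0.5736, 0.0463, 0.2609]
orientation: [0.189, 2.679, -0.046]
contact_force: [0.0, -1.2, -1.5]
grip_width: 0.0854
gripper_force: 0.0
```

>>> {"op": "send_rows", "data": {
  "steps": [
    {"dx": 1.2, "dy": 4.5, "dz": 2.7, "yaw": 0, "gripper": 1},
    {"dx": 2.3, "dy": 8.7, "dz": 5.4, "yaw": 0, "gripper": 1},
    {"dx": 2.3, "dy": 8.7, "dz": 5.4, "yaw": 0, "gripper": 1}
  ]
}}

```text
clock: 8.1
tcp_pos: [0.587, 0.1348, 0.1992]
orientation: [0.18, 2.685, -0.044]
contact_force: [-0.2, -0.6, 0.8]
grip_width: 0.0853
gripper_force: 0.0
```

```bash
python3 s.py;python3 go.py .589 .131 .202; python3 go.py .6327 .1253 .1127;python3 - <<'E'
from h import *
f=imaging.grab_frame("wrist");np.savez("wrist.npz",**f);save(f,"wrist1.png");print(f["K"],f["R"],-f["R"].T@f["t"])
f=imaging.grab_frame("top");np.savez("top2.npz",**f)
f=imaging.grab_frame("scene");np.savez("scene2.npz",**f)
E
```

```text
8.1 [-0.256  0.241 -0.239  2.08   0.64   0.539  0.451] [0.587  0.1348 0.1992]
[[-0.892  0.134  0.432]
 [ 0.12   0.991 -0.06 ]
 [-0.436 -0.002 -0.9  ]]
tool shift cm [-0.35 -0.35 -0.14]
yaw deg -0.2 roll err -0.04 tilt 25.8
tool shift cm [-0.42 -0.31  9.82]
yaw deg -0.2 roll err -0.04 tilt 25.8
[[371.64829954   0.         314.49386479]
 [  0.         371.64829954 239.85781877]
 [  0.           0.           1.        ]] [[ 0.13363224  0.99102979 -0.0015432 ]
 [ 0.71803411 -0.09574752  0.68939063]
 [ 0.68305889 -0.09323288 -0.72438814]] [0.45614915 0.15164114 0.29226946]
```

View pics/wrist1.png

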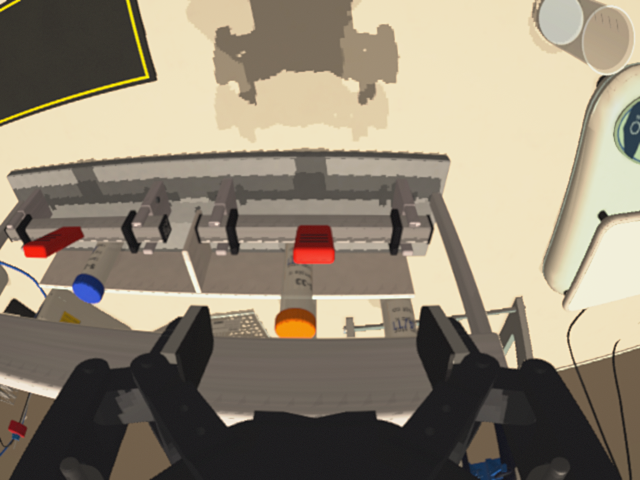

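The wrist view shows the left bay's red handle at (313,245), centred on the jaws, with the orange cap behind it at (295,322). That confirms it is the left bay.

```bash
python3 - <<'E'
from h import *
f=dict(np.load("wrist.npz"));K=f["K"];h=cv2.cvtColor(f["color"],cv2.COLOR_RGB2HSV).astype(int)
m=((h[...,0]<6)|(h[...,0]>174))&(h[...,1]>130)&(h[...,2]>80);m[:,:280]=0;m[:,350:]=0;m[:215]=0;m[275:]=0
v,u=np.where(m);print(u.min(),u.max(),v.min(),v.max())
def ray(u,v):
    x=(u-K[0,2])/K[0,0];y=(v-K[1,2])/K[1,1];r=np.hypot(x,y)
    d=np.stack([x/r*np.sin(r),y/r*np.sin(r),np.cos(r)],-1);return d
d=ray(u.astype(float),v.astype(float));Z=f["depth"][v,u]
C=-f["R"].T@f["t"];P=C+(d*(Z/d[:,2])[:,None])@f["R"]
A=np.array([[.9906,-.1368,0],[.1368,.9906,0],[0,0,1]])  # station axes
S=P@A.T*1000
print(np.percentile(S,[1,10,50,90,99],axis=0).round(1))
E0=A@[.6299,.1257,.1225]*1000;print("top-cam end centre in station axes",E0.round(1))
for a in range(226,264,4):
    k=v==a
    if k.any():print(a,u[k].min(),u[k].max(),np.median(S[k],0).round(1),np.ptp(S[k][:,1]).round(1),h[a,313,2])
E
```

```text
293 334 225 263
[[602.3 198.7  66.5]
 [603.5 201.4  78.1]
 [608.4 212.5 118.8]
 [623.2 223.  123.7]
 [629.4 225.2 124.9]]
top-cam end centre in station axes [606.8 210.7 122.5]
226 299 328 [627.3 212.1  70.2] 23.3 104
230 297 330 [620.6 212.1  82.3] 25.4 104
234 297 330 [616.9 212.1  90.8] 24.5 73
238 296 331 [611.9 212.2 100.4] 25.0 66
242 295 332 [608.  212.2 108.5] 25.7 85
246 294 332 [603.2 212.6 117.4] 25.4 110
250 293 334 [603.9 212.3 120.3] 27.0 228
254 293 334 [605.9 212.3 122.1] 27.2 244
258 293 334 [608.6 212.3 123.1] 32.6 243
262 294 332 [611.2 211.9 124.3] 30.1 245
```

>>> {"op": "send_rows", "data": {
  "steps": [
    {"dx": -0.5, "dy": -0.2, "dz": 1.5, "yaw": 0.2, "gripper": 1},
    {"dx": -0.5, "dy": -0.2, "dz": 4, "yaw": 0.2, "gripper": 1},
    {"dx": -0.5, "dy": -0.2, "dz": 6, "yaw": 0.2, "gripper": 1},
    {"dx": -0.5, "dy": -0.2, "dz": 7.5, "yaw": 0.2, "gripper": 1},
    {"dx": -0.5, "dy": -0.2, "dz": 7.5, "yaw": 0.2, "gripper": 1}
  ]
}}

```text
clock: 8.88
tcp_pos: [0.6214, 0.121, 0.1328]
orientation: [0.192, 2.686, -0.05]
contact_force: [-0.1, -0.6, -0.7]
grip_width: 0.0849
gripper_force: 0.0
```

```bash
python3 go.py .6334 .1267 .1127;python3 - <<'E'
from h import *
f=imaging.grab_frame("wrist");save(f,"wrist2.png")
E
```

```text
tool shift cm [-0.12  0.74  2.29]
yaw deg 0.24 roll err -0.39 tilt 25.8
```

View pics/wrist2.png

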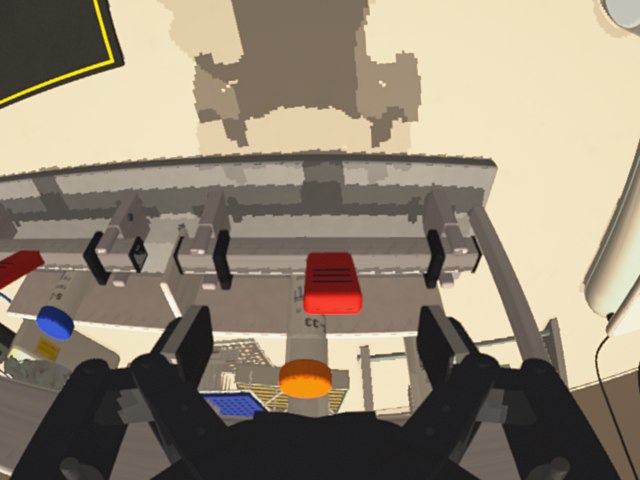

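The handle is at (333,285), about 18 px right of the jaw centre at 315. That agrees with the computed +7 mm shift in y.

>>> {"op": "send_rows", "data": {
  "steps": [
    {"dx": -0.1, "dy": 0.4, "dz": 0, "yaw": -0.2, "gripper": 1},
    {"dx": -0.1, "dy": 0.75, "dz": 0.4, "yaw": -0.2, "gripper": 1},
    {"dx": -0.1, "dy": 0.75, "dz": 1.4, "yaw": -0.2, "gripper": 1},
    {"dx": -0.1, "dy": 0.75, "dz": 2.3, "yaw": -0.2, "gripper": 1},
    {"dx": -0.1, "dy": 0.75, "dz": 2.3, "yaw": -0.2, "gripper": 1}
  ]
}}

```text
clock: 9.55
tcp_pos: [0.6327, 0.1275, 0.1122]
orientation: [0.186, 2.687, -0.051]
contact_force: [-0.4, -0.4, 0.1]
grip_width: 0.0853
gripper_force: 0.0
```

>>> {"op": "send_rows", "data": {
  "steps": [
    {"dx": 0, "dy": 0, "dz": 0, "yaw": 0, "gripper": 1}
  ]
}}

```text
clock: 9.68
tcp_pos: [0.633, 0.1279, 0.1133]
orientation: [0.186, 2.686, -0.05]
contact_force: [0.2, -0.8, -0.2]
grip_width: 0.0857
gripper_force: 0.0
```

```bash
python3 go.py .6334 .1267 .1127;python3 - <<'E'
from h import *
f=imaging.grab_frame("wrist");np.savez("wrist.npz",**f);K=f["K"];h=cv2.cvtColor(f["color"],cv2.COLOR_RGB2HSV).astype(int)
m=((h[...,0]<6)|(h[...,0]>174))&(h[...,1]>130)&(h[...,2]>80)
m[:,:270]=0;m[:,380:]=0;m[:,:]&=True
v,u=np.where(m);print(u.min(),u.max(),v.min(),v.max())
dark=f["depth"]
for r in (320,340,350): print(r,u[v==r].min() if (v==r).any() else None,u[v==r].max() if (v==r).any() else None)
o=status.get_obs();R=Ro.from_rotvec(o['orientation']).as_matrix()
x=(u-K[0,2])/K[0,0];y=(v-K[1,2])/K[1,1];r=np.hypot(x,y);d=np.stack([x/r*np.sin(r),y/r*np.sin(r),np.cos(r)],-1)
P=-f["R"].T@f["t"]+(d*(dark[v,u]/d[:,2])[:,None])@f["R"]
T=(P-o['tcp_pos'])@R*1000
print("handle in tool frame mm",np.percentile(T,[2,25,50,75,98],axis=0).round(1))
E
```

```text
tool shift cm [-0.03 -0.12  0.08]
yaw deg -0.03 roll err -0.31 tilt 25.8
281 347 264 338
320 281 347
340 None None
350 None None
handle in tool frame mm [[ -6.4 -13.9 -10.1]
 [  0.8  -7.8  -8.6]
 [  3.2  -1.1  -0.7]
 [  3.7   5.8  25.1]
 [  4.4  11.9  51.1]]
```

>>> {"op": "send_rows", "data": {
  "force": 40,
  "steps": [
    {"dx": 0, "dy": -0.1, "dz": 0, "yaw": 0, "gripper": 0.5},
    {"dx": 0, "dy": -0.1, "dz": 0, "yaw": 0, "gripper": 0.4},
    {"dx": 0, "dy": -0.1, "dz": 0, "yaw": 0, "gripper": 0},
    {"dx": 0, "dy": -0.1, "dz": 0, "yaw": 0, "gripper": 0}
  ]
}}

```text
clock: 10.22
tcp_pos: [0.6331, 0.1271, 0.1139]
orientation: [0.186, 2.685, -0.049]
contact_force: [-1.6, 0.2, 3.9]
grip_width: 0.0264
gripper_force: 39.4
```

>>> {"op": "send_rows", "data": {
  "force": 80,
  "steps": [
    {"dx": 0, "dy": 0, "dz": 0, "yaw": 0, "gripper": 0},
    {"dx": 0, "dy": 0, "dz": 0, "yaw": 0, "gripper": 0},
    {"dx": 0, "dy": 0, "dz": 0, "yaw": 0, "gripper": 0}
  ]
}}

```text
clock: 10.6
tcp_pos: [0.6331, 0.1271, 0.1141]
orientation: [0.186, 2.685, -0.049]
contact_force: [-3.4, -0.7, 5.8]
grip_width: 0.0254
gripper_force: 78.2
```

```bash
python3 s.py; python3 - <<'E'
from h import *
o=status.get_obs();print(o['contact_force'].round(1),o['moment'].round(2),o['grip_width'],o['gripper_force'])
R=Ro.from_rotvec(o['orientation']).as_matrix();print("1cm up in tool",(R.T@[0,0,1]).round(3),"1 front",(R.T@[-.9906,.1368,0]).round(3))
E
```

```text
10.6 [-0.312  0.426 -0.123  2.056  0.833  0.391  0.281] [0.6331 0.1271 0.1141]
[[-0.891  0.139  0.431]
 [ 0.123  0.99  -0.065]
 [-0.436 -0.005 -0.9  ]]
[-3.4 -0.7  5.8] [-0.11  0.57 -0.13] 0.025415647585925273 78.24460744857788
1cm up in tool [-0.436 -0.005 -0.9  ] 1 front [ 0.9   -0.002 -0.436]
```

>>> {"op": "send_rows", "data": {
  "steps": [
    {"dx": -0.22, "dy": 0, "dz": -0.45, "yaw": 0, "gripper": 0},
    {"dx": -0.44, "dy": 0, "dz": -0.9, "yaw": 0, "gripper": 0},
    {"dx": -0.66, "dy": -0.01, "dz": -1.35, "yaw": 0, "gripper": 0},
    {"dx": -0.66, "dy": -0.01, "dz": -1.35, "yaw": 0, "gripper": 0}
  ]
}}

```text
clock: 11.1
tcp_pos: [0.6332, 0.127, 0.129]
orientation: [0.186, 2.685, -0.049]
contact_force: [0.3, -0.1, -2.3]
grip_width: 0.0252
gripper_force: 78.8
```

```bash
cat > look.py <<'E'
from h import *
import sys
o=status.get_obs();print(o['clock'],o['tcp_pos'].round(4),o['contact_force'].round(1),o['moment'].round(2),o['grip_width'],o['gripper_force'])
f=imaging.grab_frame("scene");g=imaging.grab_frame("top");w=imaging.grab_frame("wrist")
np.savez("w.npz",**w);np.savez("t.npz",**g);np.savez("s.npz",**f)
a=cv2.resize(f["color"][150:340,245:415],None,fx=2,fy=2);b=cv2.resize(g["color"][180:300,190:420],None,fx=1.7,fy=1.7)
c=np.zeros((600,800,3),np.uint8);c[:380,:340]=a;c[:204,345:345+391]=b;c[204:204+390,345:800]=w["color"][60:450,90:545]
cv2.imwrite("pics/"+sys.argv[1],c[...,::-1])
E
python3 look.py l1.png
```

```text
11.1 [0.6332 0.127  0.129 ] [ 0.3 -0.1 -2.3] [ 0.08  0.74 -0.01] 0.0251953808903339 78.7862241268158
```

View pics/l1.png

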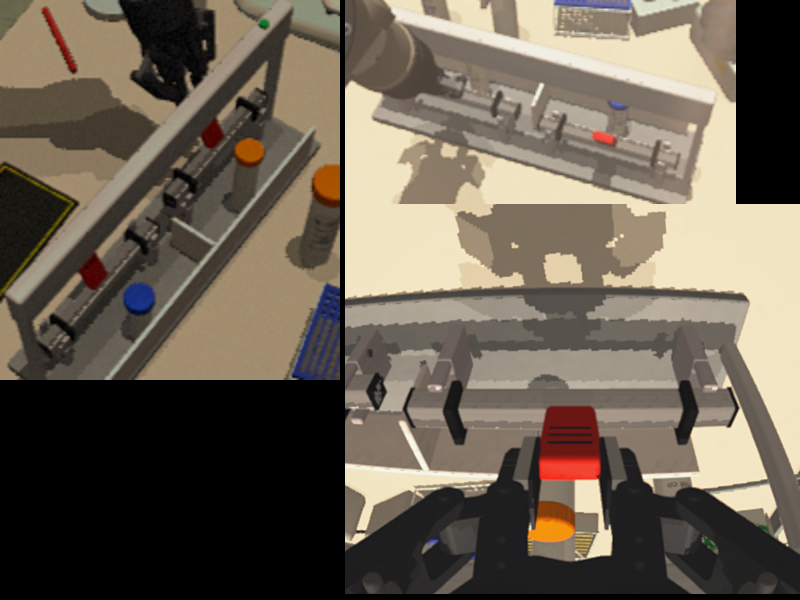

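In the wrist crop the bar is level: the collars are at about (453,410) and (687,410). The handle is held between the pads, the wrist force equals the bar's weight, and the bar is 15 mm up.

>>> {"op": "send_rows", "data": {
  "steps": [
    {"dx": -0.3, "dy": 0, "dz": -0.6, "yaw": 0, "gripper": 0},
    {"dx": -0.6, "dy": -0.01, "dz": -1.2, "yaw": 0, "gripper": 0},
    {"dx": -0.9, "dy": -0.01, "dz": -1.8, "yaw": 0, "gripper": 0},
    {"dx": -1.2, "dy": -0.02, "dz": -2.5, "yaw": 0, "gripper": 0},
    {"dx": -1.2, "dy": -0.02, "dz": -2.5, "yaw": 0, "gripper": 0}
  ]
}}

```text
clock: 11.88
tcp_pos: [0.6334, 0.127, 0.1573]
orientation: [0.186, 2.684, -0.048]
contact_force: [-0.5, 0.4, -1.9]
grip_width: 0.025
gripper_force: 78.8
```

```bash
python3 s.py; python3 - <<'E'
from h import *
w=imaging.grab_frame("wrist");np.savez("w.npz",**w);K=w["K"]
o=status.get_obs();print(o['contact_force'].round(1),o['moment'].round(2))
R=Ro.from_rotvec(o['orientation']).as_matrix()
v,u=np.mgrid[:480,:640];x=(u-K[0,2])/K[0,0];y=(v-K[1,2])/K[1,1];r=np.hypot(x,y)+1e-9
d=np.stack([x/r*np.sin(r),y/r*np.sin(r),np.cos(r)],-1);P=-w["R"].T@w["t"]+(d*(w["depth"]/d[...,2])[...,None])@w["R"]
A=np.array([[.9906,-.1368,0],[.1368,.9906,0],[0,0,1]])
S=(P-o['tcp_pos'])@A.T*1000
# bar top: near points in expected region around bar
hsv=cv2.cvtColor(w["color"],cv2.COLOR_RGB2HSV)
m=(S[...,0]>-5)&(S[...,0]<60)&(S[...,2]<-20)&(S[...,2]>-72)&(abs(S[...,1])<130)&(hsv[...,1]<80)&(hsv[...,2]>60)
Q=S[m];print(m.sum(),Q.min(0),Q.max(0))
for a in range(-110,111,20):
    q=Q[abs(Q[:,1]-a)<10]
    if len(q): print(a,np.percentile(q[:,[0,2]],[5,50,95],axis=0).round(1).tolist())
E
```

```text
11.875 [-0.251  0.363 -0.196  2.025  0.722  0.474  0.409] [0.6334 0.127  0.1573]
[[-0.891  0.139  0.432]
 [ 0.123  0.99  -0.064]
 [-0.437 -0.004 -0.9  ]]
[ 1.   0.9 -2.1] [0.11 0.69 0.  ]
12078 [  12.13703107 -101.40273116  -71.94613554] [ 44.53039227 122.37628805 -20.01058295]
-110 [[19.4, -61.1], [20.6, -50.9], [34.1, -44.8]]
-90 [[19.5, -59.8], [20.9, -46.0], [34.4, -44.3]]
-70 [[14.5, -60.1], [20.8, -46.1], [36.1, -37.7]]
-50 [[19.3, -59.7], [20.6, -46.1], [34.3, -44.3]]
-30 [[19.2, -59.7], [20.6, -46.1], [34.6, -44.3]]
-10 [[19.0, -60.5], [19.8, -52.4], [29.4, -44.6]]
10 [[18.9, -60.3], [19.8, -51.5], [31.1, -44.5]]
30 [[18.9, -59.6], [20.3, -46.1], [34.1, -44.3]]
50 [[18.8, -59.4], [20.2, -45.9], [34.0, -44.2]]
70 [[16.4, -59.8], [20.1, -45.8], [35.5, -37.6]]
90 [[18.6, -59.8], [20.1, -46.0], [34.3, -44.3]]
110 [[22.2, -69.1], [24.6, -43.6], [35.8, -22.1]]
```

>>> {"op": "send_rows", "data": {
  "steps": [
    {"dx": 1.8, "dy": 0, "dz": -0.9, "yaw": 0, "gripper": 0},
    {"dx": 4.5, "dy": 0, "dz": -2.2, "yaw": 0, "gripper": 0},
    {"dx": 7.2, "dy": 0, "dz": -3.5, "yaw": 0, "gripper": 0},
    {"dx": 9.5, "dy": -1, "dz": -4.6, "yaw": 0, "gripper": 0},
    {"dx": 11, "dy": -4, "dz": -5.3, "yaw": 0, "gripper": 0}
  ]
}}

```text
clock: 12.55
tcp_pos: [0.5055, 0.1059, 0.1562]
orientation: [0.181, 2.686, -0.047]
contact_force: [-1.1, -0.5, -0.9]
grip_width: 0.0251
gripper_force: 79.0
```

>>> {"op": "send_rows", "data": {
  "steps": [
    {"dx": 0, "dy": -4, "dz": 0, "yaw": 0, "gripper": 0},
    {"dx": 0, "dy": -8, "dz": 0, "yaw": 0, "gripper": 0},
    {"dx": 0, "dy": -12, "dz": 0, "yaw": 0, "gripper": 0},
    {"dx": 0, "dy": -16, "dz": 0, "yaw": 0, "gripper": 0},
    {"dx": 0, "dy": -20, "dz": 0, "yaw": 0, "gripper": 0}
  ]
}}

```text
clock: 13.18
tcp_pos: [0.4782, -0.0949, 0.1572]
orientation: [0.185, 2.686, -0.05]
contact_force: [0.5, 1.0, -2.7]
grip_width: 0.0248
gripper_force: 79.0
```

```bash
python3 s.py;python3 go.py .4625 -.148 .157
```

```text
13.175 [ 0.205  0.109 -0.18   2.381  0.337  0.217  1.151] [ 0.4782 -0.0949  0.1572]
[[-0.892  0.138  0.431]
 [ 0.122  0.99  -0.065]
 [-0.436 -0.005 -0.9  ]]
tool shift cm [ 0.76 -5.47 -0.32]
yaw deg -0.07 roll err -0.31 tilt 25.8
```

>>> {"op": "send_rows", "data": {
  "steps": [
    {"dx": 0, "dy": -2, "dz": 0, "yaw": 0, "gripper": 0},
    {"dx": 0.2, "dy": -4, "dz": -0.1, "yaw": 0, "gripper": 0},
    {"dx": 0.4, "dy": -5.5, "dz": -0.2, "yaw": 0, "gripper": 0},
    {"dx": 0.4, "dy": -5.5, "dz": -0.2, "yaw": 0, "gripper": 0}
  ]
}}

```text
clock: 13.68
tcp_pos: [0.4659, -0.1488, 0.1572]
orientation: [0.19, 2.686, -0.05]
contact_force: [-0.4, -0.5, -2.2]
grip_width: 0.025
gripper_force: 79.1
```

```bash
python3 s.py;python3 go.py .465 -.149 .11
```

```text
13.675 [ 0.467  0.122 -0.289  2.366  0.089  0.21   1.535] [ 0.4659 -0.1488  0.1572]
[[-0.892  0.142  0.43 ]
 [ 0.126  0.99  -0.066]
 [-0.435 -0.005 -0.901]]
tool shift cm [ 2.13 -0.    4.22]
yaw deg 0.14 roll err -0.37 tilt 25.8
```

>>> {"op": "send_rows", "data": {
  "steps": [
    {"dx": 0.5, "dy": 0, "dz": 1.05, "yaw": 0, "gripper": 0},
    {"dx": 1.0, "dy": 0, "dz": 2.1, "yaw": 0, "gripper": 0},
    {"dx": 1.5, "dy": 0, "dz": 3.15, "yaw": 0, "gripper": 0},
    {"dx": 2.05, "dy": 0, "dz": 4.2, "yaw": 0, "gripper": 0},
    {"dx": 2.05, "dy": 0, "dz": 4.2, "yaw": 0, "gripper": 0}
  ]
}}

```text
clock: 14.3
tcp_pos: [0.4665, -0.1468, 0.1101]
orientation: [0.184, 2.686, -0.048]
contact_force: [-1.2, -0.2, -2.3]
grip_width: 0.0252
gripper_force: 79.1
```

```bash
python3 s.py;python3 go.py .465 -.149 .075
```

```text
14.3 [ 0.81   0.279 -0.681  2.384  1.087  0.176  0.578] [ 0.4665 -0.1468  0.1101]
[[-0.892  0.137  0.431]
 [ 0.122  0.991 -0.063]
 [-0.435 -0.004 -0.9  ]]
tool shift cm [ 1.64 -0.23  3.11]
yaw deg -0.06 roll err -0.21 tilt 25.8
```

>>> {"op": "send_rows", "data": {
  "steps": [
    {"dx": 0.4, "dy": -0.1, "dz": 0.9, "yaw": 0, "gripper": 0},
    {"dx": 0.85, "dy": -0.2, "dz": 1.75, "yaw": 0, "gripper": 0},
    {"dx": 1.3, "dy": -0.2, "dz": 2.6, "yaw": 0, "gripper": 0},
    {"dx": 1.6, "dy": -0.2, "dz": 3.2, "yaw": 0, "gripper": 0},
    {"dx": 1.6, "dy": -0.2, "dz": 3.2, "yaw": 0, "gripper": 0}
  ]
}}

```text
clock: 14.92
tcp_pos: [0.4658, -0.1488, 0.0745]
orientation: [0.184, 2.686, -0.047]
contact_force: [0.1, 0.2, -1.7]
grip_width: 0.0252
gripper_force: 79.1
```

```bash
python3 s.py;python3 - <<'E'
from h import *
o=status.get_obs();print(o['contact_force'])
w=imaging.grab_frame("wrist");np.savez("w.npz",**w);save(w,"w3.png")
E
```

```text
14.925 [ 0.803  0.377 -0.681  2.405  1.674  0.206  0.017] [ 0.4658 -0.1488  0.0745]
[[-0.892  0.137  0.43 ]
 [ 0.122  0.991 -0.063]
 [-0.435 -0.004 -0.901]]
[ 0.0783277   0.22172319 -1.71101371]
```

View pics/w3.png

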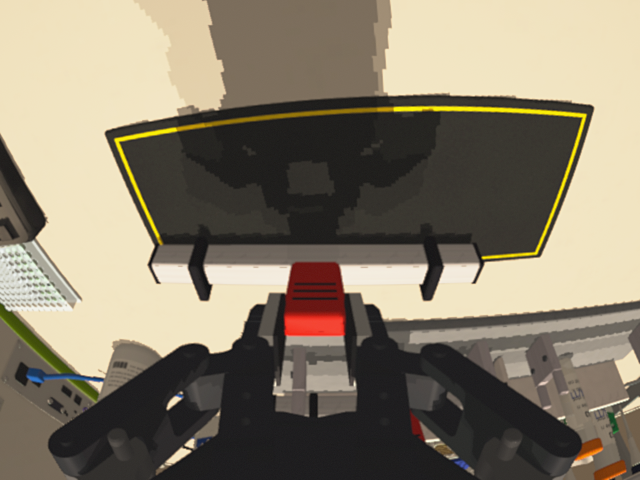

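The bar is level just above the mat: its ends are at (152,263) and (482,263), and the far yellow line shows at (510,257). I'll draw it about 1 cm toward the robot before setting it down.

>>> {"op": "send_rows", "data": {
  "steps": [
    {"dx": 0.4, "dy": 0.2, "dz": -0.2, "yaw": 0, "gripper": 0},
    {"dx": 0.9, "dy": 0.5, "dz": -0.44, "yaw": 0, "gripper": 0},
    {"dx": 0.9, "dy": 0.5, "dz": -0.44, "yaw": 0, "gripper": 0}
  ]
}}

```text
clock: 15.35
tcp_pos: [0.4557, -0.1432, 0.075]
orientation: [0.185, 2.686, -0.049]
contact_force: [-0.2, -1.2, -2.4]
grip_width: 0.0247
gripper_force: 79.1
```

```bash
python3 s.py;python3 - <<'E'
from h import *
o=status.get_obs();print(o['contact_force'])
w=imaging.grab_frame("wrist");K=w["K"];o=status.get_obs()
v,u=np.mgrid[:480,:640];x=(u-K[0,2])/K[0,0];y=(v-K[1,2])/K[1,1];r=np.hypot(x,y)+1e-9
d=np.stack([x/r*np.sin(r),y/r*np.sin(r),np.cos(r)],-1);P=-w["R"].T@w["t"]+(d*(w["depth"]/d[...,2])[...,None])@w["R"]
hsv=cv2.cvtColor(w["color"],cv2.COLOR_RGB2HSV).astype(int)
Y=(abs(hsv[...,0]-29)<6)&(hsv[...,1]>120)&(hsv[...,2]>70)&(P[...,2]<.02)&(P[...,2]>-.01)
q=P[Y&(P[...,0]>.49)];q=q[q[:,1]<.05]
print("far yellow line",len(q),q[::max(1,len(q)//6)].round(4).tolist())
print("mat z",np.median(P[100:220,200:450,2]))
A=np.array([[.9906,-.1368,0],[.1368,.9906,0],[0,0,1]]);S=(P-o['tcp_pos'])@A.T*1000
m=(S[...,0]>10)&(S[...,0]<50)&(S[...,2]<-20)&(S[...,2]>-50)&(abs(S[...,1])<115)&(hsv[...,1]<80)&(hsv[...,2]>60)
q=S[m];print("bar y ext",q[:,1].min(),q[:,1].max())
for a in(-85,-40,40,85):
    t=q[abs(q[:,1]-a)<10];k=np.polyfit(t[:,0],t[:,2],1);print(a,len(t),t[:,0].min().round(1),t[:,0].max().round(1),np.median(t[:,2]).round(1),"pitch",np.degrees(np.arctan(k[0])).round(1))
E
```

```text
15.35 [ 0.835  0.371 -0.727  2.427  1.707  0.223 -0.025] [ 0.4557 -0.1432  0.075 ]
[[-0.892  0.138  0.43 ]
 [ 0.122  0.99  -0.065]
 [-0.435 -0.005 -0.9  ]]
[-0.21151315 -1.2449042  -2.37309077]
far yellow line 359 [[0.4905, 0.0041, 0.0043], [0.5026, 0.0036, 0.0044], [0.5178, 0.0012, 0.003], [0.5221, -0.0024, 0.0044], [0.522, -0.0197, 0.0038], [0.522, -0.031, 0.0041], [0.5118, -0.2433, 0.0043]]
mat z 0.003974266798040943
bar y ext -101.3198558590937 99.60043980274108
-85 719 18.1 37.4 -45.7 pitch 6.6
-40 861 17.8 37.6 -45.7 pitch 5.6
40 827 17.6 35.1 -45.6 pitch 6.6
85 722 17.0 35.2 -45.6 pitch 6.8
```

>>> {"op": "send_rows", "data": {
  "force": 25,
  "steps": [
    {"dx": 0.1, "dy": 0, "dz": 0.2, "yaw": 0, "gripper": 0},
    {"dx": 0.2, "dy": 0, "dz": 0.4, "yaw": 0, "gripper": 0},
    {"dx": 0.2, "dy": 0, "dz": 0.4, "yaw": 0, "gripper": 0}
  ]
}}

```text
clock: 15.78
tcp_pos: [0.4563, -0.1436, 0.0702]
orientation: [0.186, 2.686, -0.049]
contact_force: [-0.2, -0.3, -2.8]
grip_width: 0.0251
gripper_force: 79.1
```

>>> {"op": "send_rows", "data": {
  "steps": [
    {"dx": 0.05, "dy": 0, "dz": 0.1, "yaw": 0, "gripper": 0},
    {"dx": 0.09, "dy": 0, "dz": 0.18, "yaw": 0, "gripper": 0},
    {"dx": 0.09, "dy": 0, "dz": 0.18, "yaw": 0, "gripper": 0}
  ]
}}

```text
clock: 16.15
tcp_pos: [0.4563, -0.1436, 0.0685]
orientation: [0.186, 2.686, -0.049]
contact_force: [-0.5, 1.0, -2.5]
grip_width: 0.0252
gripper_force: 79.1
```

```bash
cat > p.py <<'E'
from h import *
w=imaging.grab_frame("wrist");K=w["K"];o=status.get_obs();print(o['clock'],o['tcp_pos'].round(4),o['contact_force'].round(1),o['gripper_force'],o['joints'].round(3))
v,u=np.mgrid[:480,:640];x=(u-K[0,2])/K[0,0];y=(v-K[1,2])/K[1,1];r=np.hypot(x,y)+1e-9
d=np.stack([x/r*np.sin(r),y/r*np.sin(r),np.cos(r)],-1);P=-w["R"].T@w["t"]+(d*(w["depth"]/d[...,2])[...,None])@w["R"]
hsv=cv2.cvtColor(w["color"],cv2.COLOR_RGB2HSV).astype(int)
A=np.array([[.9906,-.1368,0],[.1368,.9906,0],[0,0,1]]);S=(P-o['tcp_pos'])@A.T*1000
m=(S[...,0]>21)&(S[...,0]<33)&(S[...,2]<-35)&(S[...,2]>-49)&(abs(S[...,1])<105)&(hsv[...,1]<80)
m[:,:]&=True
for a in(-85,-40,40,85):
    q=S[m&(abs(S[...,1]-a)<10)];k=np.polyfit(q[:,0],q[:,2],1);print(a,len(q),"topz world",(np.median(q[:,2])+o['tcp_pos'][2]*1000).round(1),"pitch",np.degrees(np.arctan(k[0])).round(1))
E
python3 p.py
```

```text
16.2 [ 0.4563 -0.1436  0.0685] [-0.1  0.1 -2.3] 79.11115765571594 [ 0.861  0.4   -0.759  2.427  1.764  0.251 -0.073]
-85 400 topz world 23.1 pitch -0.6
-40 462 topz world 23.1 pitch 1.0
40 453 topz world 23.2 pitch -0.3
85 399 topz world 23.2 pitch -0.8
```

>>> {"op": "send_rows", "data": {
  "steps": [
    {"dx": 0.02, "dy": 0, "dz": 0.05, "yaw": 0, "gripper": 0},
    {"dx": 0.04, "dy": 0, "dz": 0.09, "yaw": 0, "gripper": 0},
    {"dx": 0.05, "dy": 0, "dz": 0.11, "yaw": 0, "gripper": 0},
    {"dx": 0.05, "dy": 0, "dz": 0.11, "yaw": 0, "gripper": 0}
  ]
}}

```text
clock: 16.7
tcp_pos: [0.4562, -0.1437, 0.0674]
orientation: [0.186, 2.686, -0.05]
contact_force: [-3.6, -0.1, 4.2]
grip_width: 0.025
gripper_force: 79.9
```

```bash
python3 p.py
```

```text
16.75 [ 0.4563 -0.1436  0.0674] [-4.  -0.3  4.8] 79.91310238838196 [ 0.865  0.405 -0.764  2.428  1.774  0.256 -0.081]
-85 403 topz world 22.1 pitch 0.3
-40 484 topz world 22.2 pitch 1.0
40 473 topz world 22.2 pitch 1.3
85 399 topz world 22.2 pitch -0.3
```

>>> {"op": "send_rows", "data": {
  "steps": [
    {"dx": 0, "dy": 0, "dz": 0, "yaw": 0, "gripper": 0.35},
    {"dx": 0, "dy": 0, "dz": 0, "yaw": 0, "gripper": 0.5},
    {"dx": 0, "dy": 0, "dz": 0, "yaw": 0, "gripper": 0.75},
    {"dx": 0, "dy": 0, "dz": 0, "yaw": 0, "gripper": 0.75}
  ]
}}

```text
clock: 17.25
tcp_pos: [0.4565, -0.1436, 0.0674]
orientation: [0.186, 2.685, -0.049]
contact_force: [-0.1, -0.2, -0.4]
grip_width: 0.0645
gripper_force: 0.0
```

```bash
python3 p.py
```

```text
17.3 [ 0.4564 -0.1436  0.0673] [ 0.4 -0.4  0.8] 0.0 [ 0.865  0.406 -0.764  2.427  1.774  0.256 -0.081]
-85 395 topz world 22.1 pitch 0.1
-40 464 topz world 22.1 pitch 0.5
40 460 topz world 22.1 pitch 0.6
85 398 topz world 22.2 pitch -0.4
```

Released, and the bar is resting flat. I'll go straight up.

>>> {"op": "send_rows", "data": {
  "steps": [
    {"dx": -0.9, "dy": 0, "dz": -1.8, "yaw": 0, "gripper": 0.75},
    {"dx": -2.2, "dy": 0, "dz": -4.5, "yaw": 0, "gripper": 0.75},
    {"dx": -4.4, "dy": 0, "dz": -9, "yaw": 0, "gripper": 0.75},
    {"dx": -6.6, "dy": 0, "dz": -13.6, "yaw": 0, "gripper": 0.75},
    {"dx": -8.7, "dy": 0, "dz": -18, "yaw": 0, "gripper": 0.75}
  ]
}}

```text
clock: 17.92
tcp_pos: [0.4558, -0.1582, 0.1905]
orientation: [0.21, 2.679, -0.08]
contact_force: [0.2, -0.8, 0.2]
grip_width: 0.064
gripper_force: 0.0
```

>>> {"op": "send_rows", "data": {
  "steps": [
    {"dx": -1.8, "dy": 3, "dz": -3.6, "yaw": 0, "gripper": 0.75},
    {"dx": -3, "dy": 8, "dz": -6, "yaw": 0, "gripper": 0.75},
    {"dx": -3, "dy": 14, "dz": -6, "yaw": 0, "gripper": 0.75},
    {"dx": -3, "dy": 14, "dz": -6, "yaw": 0, "gripper": 0.75},
    {"dx": -3, "dy": 14, "dz": -6, "yaw": 0, "gripper": 0.75}
  ]
}}

```text
clock: 18.55
tcp_pos: [0.4796, -0.0175, 0.254]
orientation: [0.206, 2.678, -0.081]
contact_force: [-0.9, 0.2, 0.1]
grip_width: 0.0643
gripper_force: 0.0
```

```bash
python3 - <<'E'
from h import *
o=status.get_obs();print(o['clock'],o['tcp_pos'],o['contact_force'].round(1))
f=imaging.grab_frame("scene");g=imaging.grab_frame("top")
c=np.concatenate([f["color"][120:440,150:450],g["color"][150:470,180:480]],1)
cv2.imwrite("pics/fin.png",cv2.resize(c[...,::-1],None,fx=1.33,fy=1.33))
P=pts(f);h=cv2.cvtColor(f["color"],cv2.COLOR_RGB2HSV).astype(int)
m=(P[...,2]>.008)&(P[...,2]<.03)&(P[...,0]>.38)&(P[...,0]<.56)&(abs(P[...,1]+.12)<.16)&(h[...,1]<90)
q=P[m]*1000;B=cv2.minAreaRect(q[:,:2].astype(np.float32));print(B,cv2.boxPoints(B).round(0).tolist())
E
```

```text
18.55 [ 0.47955844 -0.01750669  0.25398512] [-0.9  0.2  0.1]
((473.7618713378906, -124.83091735839844), (242.28627014160156, 100.47933959960938), 86.48084259033203) [[416.0, -243.0], [516.0, -249.0], [531.0, -7.0], [431.0, -1.0]]
```

View pics/fin.png

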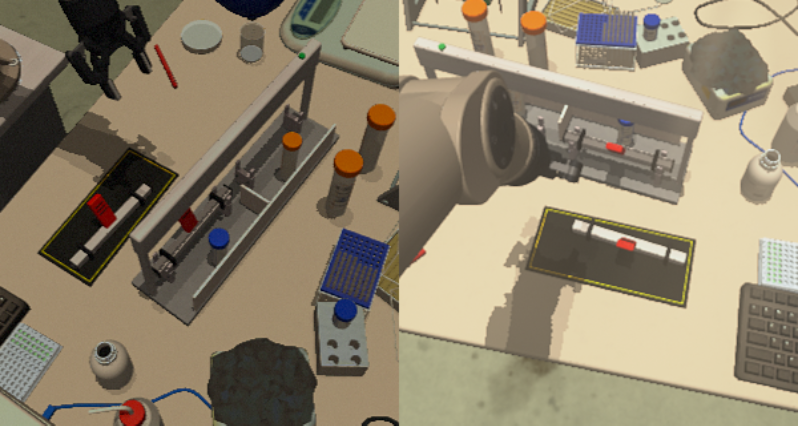

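The bar lies inside the mat's yellow border with its handle up. The left bay is open with the orange tube standing at (291,142), and the right bay is still locked. The beaker and bottle are standing, and the gripper is clear.

```bash
python3 -c "
from bench import workorder
print(workorder.hand_in())"
```

```text
the job is handed in; nothing more can be done
None
```

The left bay, which holds the orange-capped tube, is open; its bar lies handle up inside the mat's border, the other bay is still locked, nothing else moved in the last pictures, and the job is handed in at about 18.7 s (verdict not shown).

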